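# Charge the mill jar with grinding pellets through a chute

## Robot

A 6-joint arm with a two-finger parallel gripper is mounted at the origin on a cart in front of the work surface, level with it; the furniture and walls round the work are solid. World frame = base frame: x ahead of the robot, y to its left, z up, the work surface at z = 0. Lengths are in m, angles in rad, forces in N, time in s.
With the tool pointing down it reaches from about 0.375 to 0.825 m from the base axis. Payload 5.5 kg.
Tool frame: the origin (TCP) lies at the very end of the fingers, on their centre line; the grasp point (between the pads) lies 19 mm behind it; z points along the fingers, y is the direction in which the jaws open and shut (so a half turn about z gives the same grasp; the last joint's range is limited). The gripper opens to 85 mm and grips with 20 to 120 N. Pads are 22 mm wide; open, the fingers measure 114 mm over their backs; the gripper's body (76 mm by 85 mm) begins 54 mm behind the grasp point. The pads swing forward as they close: fully open they stand 13 mm farther back than shut.
Start: joints at [1.167, 0.314, -0.047, 1.21, 0, 1.571], TCP at [0.236, 0.552, 0.231] pointing down, gripper open.
Joint ranges: [-2.67, 2.67], [-0.69, 1.73], [-1.03, 1.25], [-2.08, 2.16], [-1.42, 1.45], [-3.14, 3.14]. Speed limits (rad/s): [2.39, 2.39, 3.01, 3.14, 3.14, 3.14].

## Interface

Orientations are given as [roll, pitch, yaw] about the fixed x, y, z axes, in that order (R = Rz(yaw) Ry(pitch) Rx(roll)).
In Python, from rig import manip gives the robot as it stands.
- The arm moves only by the shell command python3 -m handwheel 'ROWS' [FORCE]. ROWS is JSON, a list that holds one entry, the list of rows, each a list of 5 numbers: the finger opening in mm, from 0 to 85.4, then the shift along the tool's x, y, z in mm, then the turn about the tool's z in degrees. A call has 1 to 8 rows; each row shifts and turns the commanded pose from where the row before left it, along the tool's axes as they then stand; what a row does not reach is not made up. A row lasts 1/12 s, in which the tool goes at most 41.7 mm and 7.16 degrees, less where a joint would pass 70% of its speed; a pose out of reach is approached as far as the arm can. A call with a gripper value outside its range is refused whole. The fingers move at their own pace and stop on an object; FORCE is the grip in N (left out, the last holds). Time passes only in rows, so rows that do not move let the fingers close. It gives the time, the measured TCP pose, the force and the opening at its end, in the units of the state.
- manip.get_state(): the state, without advancing time (a new reading comes with each control period).
- manip.grab_frame(name): name is "side" or "top"; returns a dict with "img" (384x512x3 uint8, red, green, blue), "fx", "fy", "cx", "cy" (pixels), "rvec" (rotation vector, rad) and "tvec" (3), from world to camera coordinates, as OpenCV has them. Camera axes: x right, y down, z forward; pixel columns grow to the right and rows downward; lengths in m; the calibration is good to about 2 mm. A picture is of the moment at which its call begins. There is no depth.
- manip.finish_job(): hands the job in, once; it reports no verdict.
Trained networks look in a picture, given as the dict that the camera call returned (one of the last four; its "shot" number tells which), for a name from the list of things; names that differ only in an ending like _2 or _b are one class to them, and where a whole thing is asked for, a point or a joint stands for the part that bears it (a point fixed in the world has none). Each returns a list of dicts, best first, with "score" (0 to 1); they miss things now and then, are a little off and sometimes report something else, mostly with a low value. They report only what shows in the picture. A call takes as long as a camera call.
- manip.spot_in(picture, target): "point" ([column, row] as shares, 0 to 1, of the picture: columns of its width, rows of its height, amid what is visible of it).
- manip.masks_of(picture, target): "mask" (384x512 bool, what is visible of it) and "point" ([column, row] as shares, 0 to 1, of the picture: columns of its width, rows of its height, amid what is visible of it).
- manip.place_of(picture, target): "point" ([column, row] as shares, 0 to 1, of the picture: columns of its width, rows of its height: a listed point, or the origin of a listed thing).
The state is a dict: "time": time; "q": joint angles; "qd": joint speeds; "joint_efforts": joint torques, N m; "eef_pos": TCP position; "ee_rot": TCP orientation; "ft_force": force on the tool from outside, world axes, zero at the start; "ft_torque": the same for the moment, N m; "gripper_width": finger opening in m.
Only numpy, scipy, OpenCV 4.12 (cv2) and the standard library are available. Lean on these libraries where they do the work, as an engineer would, in place of code of your own. Each camera call takes 0.05 s, during which the arm holds its last target. There are 200 camera calls.

## Task

Carry the steel chute with its four grinding pellets, by its middle handle and without spilling, to the stand and set it level on the two crossbars with its spout over the mill jar's mouth, then let go. Now take it by its tail handle and tilt it, spout down, until all four pellets have slid into the jar, and lower the empty chute back to the same level place on the crossbars and let go. Leave the jar standing in its place and do not disturb the other things on the table.

Things in the scene. Friction and masses are not known exactly. Their poses are not given: they have to be found in the camera images.
- chute: Open-topped bright steel channel lying on the table, 200 x 32 x 26 mm, walls and floor 3 mm (26 mm wide inside), 0.24-0.39 kg. Origin: centre of underside; +x to the shut tail end, -x to the open spout end, z up. Two dark wooden handle fins stand on narrow steel straps (tops 30 mm above the underside) over it; pellets pass beneath. Pellets start to slide at a tilt of about 16 to 23 degrees.
- mid_handle (a point): Point in the middle handle fin, at chute x = 0, y = 0, 50 mm above the chute's underside; axes as the chute. The fin is 46 mm long (along x), 14 mm thick (along y: grip it across this) and reaches from 30 to 64 mm above the underside.
- tail_handle (a point): Point in the tail handle fin, at chute x = +75 mm, y = 0, 50 mm above the chute's underside; axes as the chute. A fin of the same size and heights as the middle one, gripped across y.
- spout (a point): Middle of the chute floor's edge at the open spout end, chute x = -100 mm, 3 mm above the underside; axes as the chute.
- stand: Stand fixed to the table: plywood base 250 x 116 x 8 mm (x = -170 to +80 mm), two 8 mm round steel crossbars along y at x = -40 and +40 mm, tops 128 mm above the table. Each lies between two dark posts, 36 mm clear at the bar, flaring to 54 mm at 15 mm above it; post tops 19 mm above the bar. Origin: below the seat at table height; -x points to the jar, z up.
- stand_seat (a point): The place for the origin of the chute (centre of its underside) when it rests on both crossbars: 128 mm above the table, above the stand's origin; chute x along stand x, spout to stand -x. Axes as the stand.
- mill_jar: White porcelain mill jar standing loose on the stand's base near the spout end (at stand x about -108 mm), 0.7 kg, 98 mm across the body, 80 mm high, with a narrow neck. Origin: centre of its underside (8 mm above the table), z up.
- jar_mouth (a point): Centre of the jar's round mouth at the rim, 80 mm above its foot, 88 mm above the table; 46 mm wide inside, 58 mm outside. With the chute level on the stand, its floor is 43 mm above the rim and its spout edge near the mouth's centre; as it turns about the front crossbar (that nearer the jar) the spout sinks, to just above the rim at 40 degrees.
- pellet_0_center (a point): Centre of a blue ceramic grinding pellet, a cylinder of 18 mm diameter and 14 mm height, 16 g, standing on its flat end on the chute floor in a row towards the tail.
- pellet_1_center (a point): Centre of a blue ceramic grinding pellet, a cylinder of 18 mm diameter and 14 mm height, 16 g, standing on its flat end on the chute floor in a row towards the tail.
- pellet_2_center (a point): Centre of a blue ceramic grinding pellet, a cylinder of 18 mm diameter and 14 mm height, 16 g, standing on its flat end on the chute floor in a row towards the tail.
- pellet_3_center (a point): Centre of a blue ceramic grinding pellet, a cylinder of 18 mm diameter and 14 mm height, 16 g, standing on its flat end on the chute floor in a row towards the tail.
- jar_lid: White lid of the mill jar with a knob, 66 mm diameter, 30 mm high; origin centre of underside. Bystander.
- test_jar: Small green glaze test jar, 49 mm diameter, 64 mm high; origin centre of underside. Bystander.
- tape: Roll of tan paper tape lying flat, 64 mm diameter, 24 mm high; origin centre of underside. Bystander.
- dish: Small pink bisque dish, 72 mm diameter, 24 mm high; origin centre of underside. Bystander.
- stamp: Turned wooden stamp standing upright, 26 mm diameter, 60 mm high; origin centre of underside. Bystander.

How it is judged:
By the outcome, as a careful person would: the job done as asked, in the order asked, and still so for the second after the job is handed in, with the robot touching nothing.
It also fails if it takes over 61 s, if anything falls off the work surface, if the arm or the gripper's body presses on something with over 40 N, if the wrist force passes 120 N, or if a joint passes its speed limit or range.

## Working session

There is one attempt and no reset: what is moved stays moved. The work goes in short steps, Python scripts to look and compute and a shell command to move; the robot and the scene stay as the last step left them, time stands still between calls to the robot, and variables do not carry over. Pictures are saved under pics/ and viewed, about 8 in all and at most 12, crops included, and the job is handed in when it is done.

```bash
ls; mkdir -p pics; python3 - <<'E'
from rig import manip
import cv2,numpy as np
print(manip.get_state())
for n in("top","side"):
    f=manip.grab_frame(n); cv2.imwrite(f"pics/{n}0.png",f["img"][:,:,::-1])
    R=cv2.Rodrigues(np.array(f["rvec"]))[0]; print(n,f["fx"],f["cx"],f["cy"],"C",-R.T@np.array(f["tvec"]),R[2])
    for t in "mid_handle tail_handle spout chute stand stand_seat mill_jar jar_mouth pellet_0_center jar_lid test_jar tape dish stamp".split():
        for d in manip.place_of(f,t)[:4 if 'pellet' in t else 1]: print(t,round(d["score"],2),np.round(np.array(d["point"])*[512,384],1))
E
```

```text
pics
{'time': 0.0, 'q': array([ 1.16700548e+00,  3.14250146e-01, -4.80529557e-02,  1.21018878e+00,
        1.76958187e-05,  1.57081464e+00]), 'qd': array([ 0.0007491 , -0.00020533,  0.00062681, -0.0010423 , -0.00114899,
        0.00082713]), 'joint_efforts': array([ 1.29666787e-03, -5.39593434e+01,  3.39745045e+01,  1.93914544e-02,
        1.44558935e-04, -4.22301127e-06]), 'eef_pos': array([0.23551836, 0.55123305, 0.23043155]), 'ee_rot': array([-3.13989710e+00, -1.76647350e-05,  2.73778346e+00]), 'ft_force': array([0.24099031, 0.08572367, 0.42258738]), 'ft_torque': array([-0.03630825, -0.03885163,  0.01984178]), 'gripper_width': 0.08530002873883}
top 349.4293788046822 262.587236489901 196.89303469826206 C [0.32511688 0.01320251 1.45273768] [ 0.14782508  0.01143241 -0.98894744]
mid_handle 0.66 [327.9 190.3]
tail_handle 0.66 [335.7 175.3]
spout 0.81 [314.4 215. ]
chute 0.62 [323.7 194.2]
stand 0.77 [196.1 197.4]
mill_jar 0.87 [206.2 221. ]
jar_mouth 0.9 [200.6 222.9]
jar_lid 0.67 [398.6 180.3]
test_jar 0.69 [139.7 229.7]
tape 0.49 [158.6 239.2]
dish 0.65 [366.5 160.3]
stamp 0.35 [315.9 172.2]
side 401.2824492855904 255.25279915687972 192.7680469500974 C [0.38668472 1.37483899 0.76438442] [ 0.10571775 -0.89394814 -0.43552323]
mid_handle 0.51 [261.2 178.6]
tail_handle 0.62 [249.3 175.6]
spout 0.52 [282.9 196.9]
chute 0.49 [257.4 188.2]
stand 0.95 [250.5 261. ]
stand_seat 0.57 [253.3 225.8]
mill_jar 0.67 [278.8 251.7]
jar_mouth 0.61 [283.  229.7]
jar_lid 0.47 [253.6 163.1]
test_jar 0.83 [287.1 313.5]
tape 0.55 [301.8 294.7]
dish 0.33 [283.3 229.6]
stamp 0.5 [239.2 189.3]
```

```bash
python3 - <<'E'
import cv2,numpy as np
a=cv2.imread("pics/top0.png")[120:280,110:430]; b=cv2.imread("pics/side0.png")[130:345,150:400]
cv2.imwrite("pics/t0c.png",cv2.resize(a,(800,400),interpolation=cv2.INTER_CUBIC))
cv2.imwrite("pics/s0c.png",cv2.resize(b,(696,598),interpolation=cv2.INTER_CUBIC))
E
```

```text
(no output)
```

View pics/t0c.png

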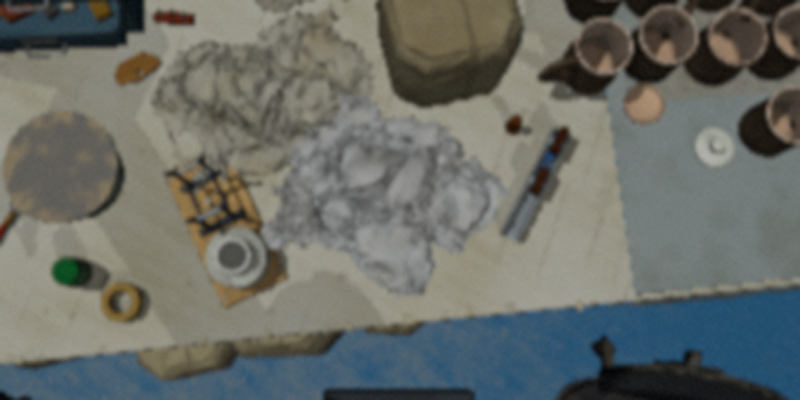

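View pics/s0c.png

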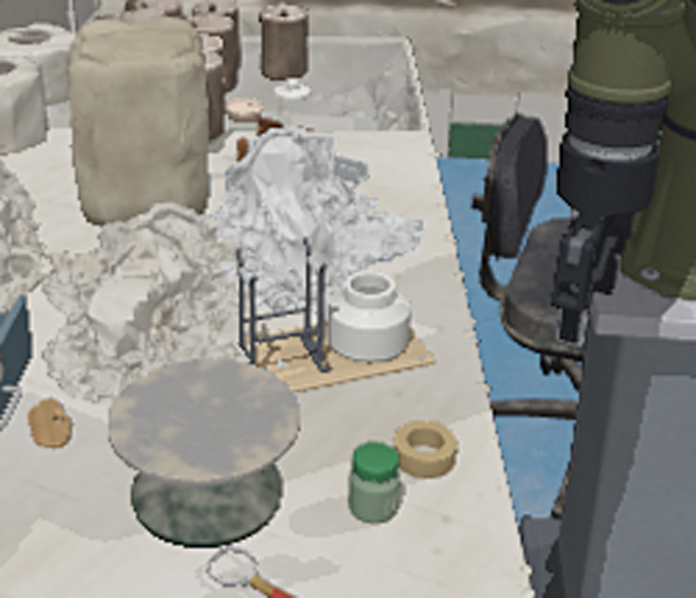

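```bash
cat > h.py <<'E'
import cv2,numpy as np
from scipy.optimize import minimize
W=np.array([512,384])
def cam(f):
    return (np.array([[f["fx"],0,f["cx"]],[0,f["fy"],f["cy"]],[0,0,1.]]),cv2.Rodrigues(np.array(f["rvec"],float))[0],np.array(f["tvec"],float).ravel())
def proj(c,P):
    K,R,t=c; p=(np.atleast_2d(P)@R.T+t)@K.T; return p[:,:2]/p[:,2:]
def onz(c,uv,z):
    K,R,t=c; C=-R.T@t; d=R.T@np.linalg.inv(K)@np.array([*uv,1]); return C+d*(z-C[2])/d[2]
def tri(cs,uvs):
    A=np.zeros((3,3));b=np.zeros(3)
    for (K,R,t),uv in zip(cs,uvs):
        d=R.T@np.linalg.inv(K)@np.array([*uv,1]);d/=np.linalg.norm(d);M=np.eye(3)-np.outer(d,d);A+=M;b+=M@(-R.T@t)
    return np.linalg.solve(A,b)
def box(x0,x1,y0,y1,z0,z1): return np.array([[x,y,z] for x in(x0,x1) for y in(y0,y1) for z in(z0,z1)])/1e3
def cyl(x,y,r,z0,z1): return np.array([[x+r*np.cos(a),y+r*np.sin(a),z] for a in np.linspace(0,6.28,24) for z in(z0,z1)])/1e3
def place(p,P):
    c,s=np.cos(p[2]),np.sin(p[2]); return P@np.array([[c,s,0],[-s,c,0],[0,0,1]])+[p[0],p[1],p[3] if len(p)>3 else 0]
def render(c,pieces,S=6):
    m=np.zeros((384*S,512*S),np.uint8)
    for P in pieces: cv2.fillConvexPoly(m,cv2.convexHull(((proj(c,P)+.5)*S).astype(np.int32)),1)
    return cv2.resize(m.astype(np.float32),(512,384),interpolation=cv2.INTER_AREA)
def fit(views,parts,p0):
    cost=lambda p:sum(np.abs(render(c,[place(p,P) for P in parts])-m).sum() for c,m in views)
    r=minimize(cost,p0,method="Nelder-Mead",options=dict(initial_simplex=np.vstack([p0]+[np.array(p0)+np.eye(len(p0))[i]*[.01,.01,.08,.01][i] for i in range(len(p0))]),xatol=2e-4,fatol=.05))
    return r.x,r.fun
CH=[box(-100,100,-16,16,0,26),box(-23,23,-7,7,30,64),box(52,98,-7,7,30,64)]
ST=[box(-170,80,-58,58,0,8)]
JAR=[cyl(0,0,49,0,50),cyl(0,0,29,50,80)]
E
python3 - <<'E'
from rig import manip
from h import *
fs={n:manip.grab_frame(n) for n in("top","side")}; C={n:cam(f) for n,f in fs.items()}
M={}
for n,f in fs.items():
    for t in("chute","stand","mill_jar"):
        d=manip.masks_of(f,t)
        if d: M[n,t]=d[0]["mask"]; print(n,t,round(d[0]["score"],2),M[n,t].sum())
np.savez("m0.npz",**{a+"_"+b:v for (a,b),v in M.items()})
import pickle; pickle.dump(C,open("C.pkl","wb"))
T={"mid":(327.9,190.3,.05),"tail":(335.7,175.3,.05),"spout":(314.4,215,.003),"chute":(323.7,194.2,0),"stand":(196.1,197.4,0),"jar":(206.2,221,.008),"mouth":(200.6,222.9,.088),"lid":(398.6,180.3,0),"test":(139.7,229.7,0),"tape":(158.6,239.2,0),"dish":(366.5,160.3,0),"stamp":(315.9,172.2,0)}
for k,v in T.items(): print(k,onz(C["top"],v[:2],v[2]).round(4))
S={"mid":(261.2,178.6,.05),"tail":(249.3,175.6,.05),"spout":(282.9,196.9,.003),"stand":(250.5,261,0),"seat":(253.3,225.8,.128),"jar":(278.8,251.7,.008),"mouth":(283,229.7,.088)}
for k,v in S.items(): print("side",k,onz(C["side"],v[:2],v[2]).round(4))
print("clay top",tri([C["top"],C["side"]],[(110+370/2.5,120+160/2.5),(150+285/2.784,130+130/2.784)]))
print("fit chute",fit([(C["top"],M["top","chute"])],CH,[.335,-.25,1.2]))
print("jar",fit([(C[n],M[n,"mill_jar"]) for n in C],[np.array(p)+[0,0,.008] for p in JAR],[.24,.27,0]))
E
```

```text
top chute 0.82 405
top stand 0.86 1035
top mill_jar 0.95 511
side stand 0.94 1177
side mill_jar 0.96 755
mid [ 0.5608 -0.2359  0.05  ]
tail [ 0.6228 -0.2696  0.05  ]
spout [ 0.4649 -0.1852  0.003 ]
chute [ 0.5527 -0.2267  0.    ]
stand [0.5412 0.3101 0.    ]
jar [0.4409 0.2639 0.008 ]
mouth [0.4271 0.2718 0.088 ]
lid [ 0.6107 -0.5434  0.    ]
test [0.4062 0.5419 0.    ]
tape [0.3667 0.4613 0.    ]
dish [ 0.698  -0.4126  0.    ]
stamp [ 0.6473 -0.1963  0.    ]
side mid [ 0.5509 -0.2371  0.05  ]
side tail [ 0.6074 -0.2638  0.05  ]
side spout [ 0.4496 -0.1618  0.003 ]
side stand [0.5278 0.3112 0.    ]
side seat [0.5194 0.3037 0.128 ]
side jar [0.4397 0.2591 0.008 ]
side mouth [0.4288 0.2496 0.088 ]
clay top [0.55896821 0.04455946 0.18142027]
fit chute (array([ 0.34175926, -0.26      ,  1.48074074]), np.float64(820.3888549804688))
jar (array([ 105.57444444, -190.53444444,  468.65777778]), np.float64(1266.111083984375))
```

```bash
python3 - <<'E'
from h import *
import pickle
C=pickle.load(open("C.pkl","rb")); M=np.load("m0.npz")
print("chute",fit([(C["top"],M["top_chute"])],CH,[.556,-.235,-.49]))
J=[np.array(p)+[0,0,.008] for p in JAR]
for s in(["top"],["side"],["top","side"]):
  print(s,"jar",fit([(C[n],M[n+"_mill_jar"]) for n in s],J,[.43,.262]+[0]) )
  # stand: base + posts, excluding the jar's pixels
  P=ST+[box(x-4,x+4,y-4,y+4,8,128) for x in(-40,40) for y in(-22,22)]+[box(x-4,x+4,y-3,y+3,128,147) for x in(-40,40) for y in(-28,28)]+[box(x-4,x+4,-22,22,120,128) for x in(-40,40)]
  def cost(p):
    return sum((np.abs(render(C[n],[place(p,q) for q in P])-M[n+"_stand"])*(1-cv2.dilate(M[n+"_mill_jar"].astype(np.uint8),np.ones((3,3))))).sum() for n in s)
  best=min((minimize(cost,[.53,.31,y],method="Nelder-Mead",options=dict(initial_simplex=[[.53,.31,y],[.54,.31,y],[.53,.32,y],[.53,.31,y+.08]],xatol=2e-4)) for y in(.35,.47,.55)),key=lambda r:r.fun)
  print(s,"stand",best.x,best.fun)
  for n in s:
    r=render(C[n],[place(best.x,q) for q in P]); im=cv2.imread(f"pics/{n}0.png"); im=cv2.resize(im,None,fx=4,fy=4,interpolation=cv2.INTER_CUBIC)
    for q in P: cv2.polylines(im,[cv2.convexHull(((proj(C[n],place(best.x,q))+.5)*4).astype(np.int32))],True,(0,0,255),1)
    x,y=(150,170) if n=="top" else (200,200)
    a=im[y*4:y*4+380,x*4:x*4+400] if n=="top" else im[y*4:y*4+380,x*4:x*4+400]
    if len(s)==2: globals()[n]=a
cv2.imwrite("pics/st.png",np.hstack([top,side]))
E
```

```text
chute (array([ 0.5558475 , -0.22403696, -0.47883444]), np.float64(39.94444274902344))
['top'] jar (array([ 0.4323209 ,  0.26611356, -0.02698732]), np.float64(28.63888931274414))
['top'] stand [0.52998287 0.31359633 0.4480022 ] 130.8333282470703
['side'] jar (array([0.42885084, 0.25417857, 0.14553633]), np.float64(86.88888549804688))
['side'] stand [0.52780216 0.3031352  0.37054085] 590.111083984375
['top', 'side'] jar (array([0.43047513, 0.26397359, 0.07278397]), np.float64(153.9722137451172))
['top', 'side'] stand [0.52707614 0.31029366 0.42821932] 798.8333740234375
```

View pics/st.png

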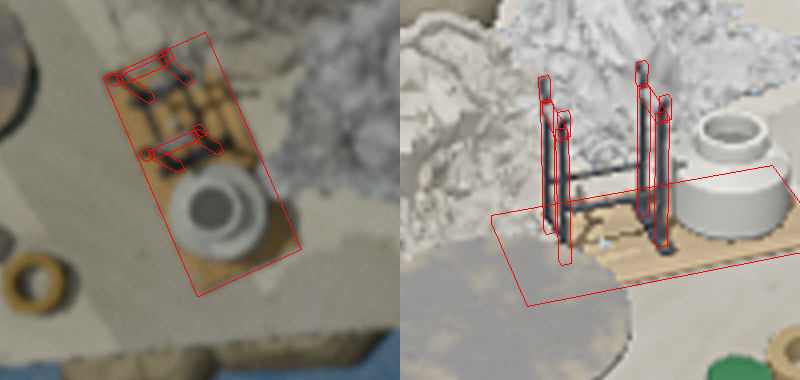

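```bash
python3 - <<'E'
from h import *
import pickle
C=pickle.load(open("C.pkl","rb")); M=np.load("m0.npz")
J=[np.array(p)+[0,0,.008] for p in JAR]
P=ST+[box(x-4,x+4,y-4,y+4,8,128) for x in(-40,40) for y in(-22,22)]+[box(x-4,x+4,y-3,y+3,128,147) for x in(-40,40) for y in(-28,28)]+[box(x-4,x+4,-22,22,120,128) for x in(-40,40)]
ex={n:1-cv2.dilate(M[n+"_mill_jar"].astype(np.uint8),np.ones((3,3))).astype(float) for n in C}
ex["side"][254:,:360]=0
s0=M["side_stand"]; print("side mask cols",np.where(s0.any(0))[0][[0,-1]],"rows",np.where(s0.any(1))[0][[0,-1]])
for s in(["top"],["side"],["top","side"]):
  def cost(p): return sum((np.abs(render(C[n],[place(p,q) for q in P])-M[n+"_stand"])*ex[n]).sum() for n in s)
  best=min((minimize(cost,[.53,.31,y],method="Nelder-Mead",options=dict(initial_simplex=[[.53,.31,y],[.54,.31,y],[.53,.32,y],[.53,.31,y+.08]],xatol=2e-4)) for y in(.35,.45,.55)),key=lambda r:r.fun)
  print(s,best.x.round(4),best.fun)
out=[]
for n,(x,y) in {"top":(150,170),"side":(200,200)}.items():
    im=cv2.resize(cv2.imread(f"pics/{n}0.png"),None,fx=4,fy=4,interpolation=cv2.INTER_CUBIC); m=cv2.resize(M[n+"_stand"].astype(np.uint8),None,fx=4,fy=4,interpolation=0)
    cv2.drawContours(im,cv2.findContours(m,0,1)[0],-1,(255,0,0),1)
    for q in P: cv2.polylines(im,[cv2.convexHull(((proj(C[n],place(best.x,q))+.5)*4).astype(np.int32))],True,(0,0,255),1)
    out.append(im[y*4:y*4+400,x*4:x*4+400])
cv2.imwrite("pics/st2.png",np.hstack(out))
E
```

```text
side mask cols [235 305] rows [218 271]
['top'] [0.53   0.3136 0.4457] 132.6111112907529
['side'] [0.5264 0.3146 0.3458] 164.44444475881755
['top', 'side'] [0.5273 0.312  0.4252] 350.8055558875203
```

View pics/st2.png

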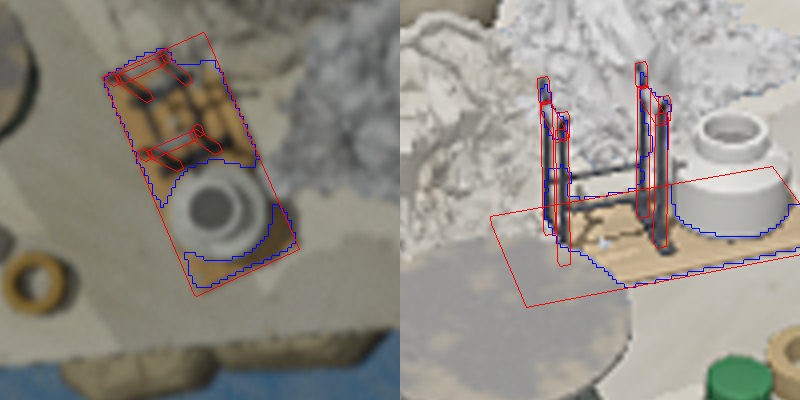

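```bash
python3 - <<'E'
import cv2,numpy as np
a=cv2.imread("pics/top0.png")[178:228,170:220]; b=cv2.imread("pics/side0.png")[212:262,227:277]
cv2.imwrite("pics/z.png",np.hstack([cv2.resize(v,(400,400),interpolation=cv2.INTER_CUBIC) for v in(a,b)]))
E
```

```text
(no output)
```

View pics/z.png

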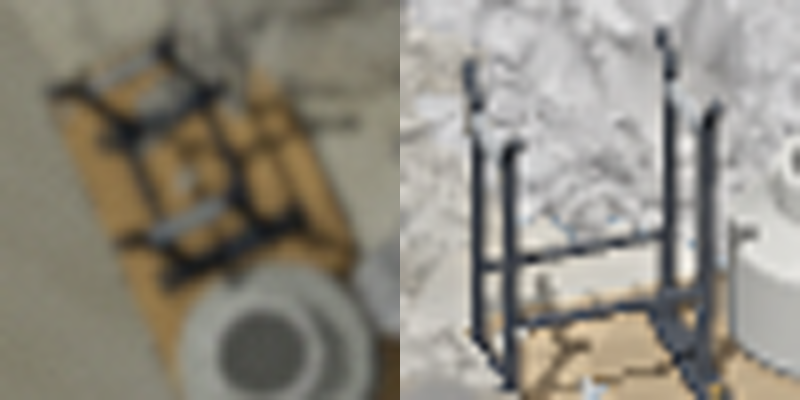

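```bash
python3 - <<'E'
from h import *
import pickle
C=pickle.load(open("C.pkl","rb"))
o={}
for n,L,z in(("top",[(185.56,186.3),(193.2,205.4)],.127),("side",[(227+91.5/8-.44,212+105/8-.44),(227+285.5/8-.44,212+71.5/8-.44)],.145)):
    r,f=[onz(C[n],p,z) for p in L]; print(n,"rear",r.round(4),"front",f.round(4),"mid",((r+f)/2).round(4),"len",np.linalg.norm(r-f),"yaw",np.arctan2(*(r-f)[1::-1])); o[n]=(L)
r,f=[tri([C["top"],C["side"]],[o["top"][i],o["side"][i]]) for i in(0,1)]
# individual post tips in top, side
for nm,t,s in(("rear far?",(165,45),(70,62)),("rear near",(58,92),(113,148)),("front near",(125,240),(310,108))):
    print(nm,tri([C["top"],C["side"]],[(170+t[0]/8-.44,178+t[1]/8-.44),(227+s[0]/8-.44,212+s[1]/8-.44)]).round(4))
E
```

```text
top rear [0.5658 0.3261 0.127 ] front [0.4914 0.2945 0.127 ] mid [0.5286 0.3103 0.127 ] len 0.08090536149607011 yaw 0.4015394210587834
side rear [0.5629 0.3312 0.145 ] front [0.4922 0.297  0.145 ] mid [0.5276 0.3141 0.145 ] len 0.07853146057415628 yaw 0.45140189136497894
rear far? [0.5749 0.3041 0.1475]
rear near [0.5518 0.3557 0.1416]
front near [0.4808 0.3211 0.1436]
```

```bash
python3 - <<'E'
from h import *
import pickle
C=pickle.load(open("C.pkl","rb")); M=np.load("m0.npz")["top_chute"]
im=cv2.imread("pics/top0.png")[165:225,300:350]; im=cv2.resize(im,None,fx=10,fy=10,interpolation=cv2.INTER_CUBIC); im0=im.copy()
for p,c in(((.5558,-.224,-.479),(0,0,255)),((.557,-.234,-.491),(0,255,0))):
    for q in CH: cv2.polylines(im,[cv2.convexHull(((proj(C["top"],place(p,q))+.5-[300,165])*10).astype(np.int32))],True,c,1)
cv2.imwrite("pics/ch.png",cv2.resize(np.hstack([im0[:,:400],im[:,:400]]),(800,600)))
E
```

```text
(no output)
```

View pics/ch.png

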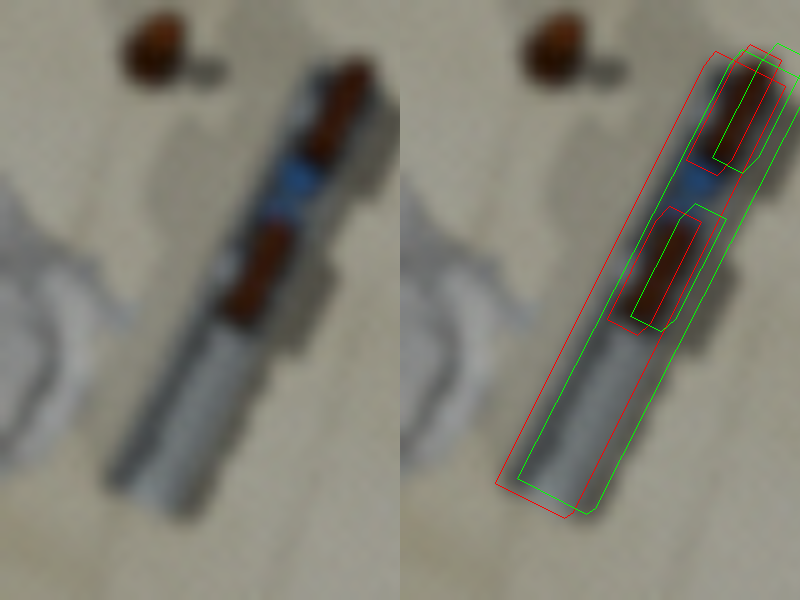

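```bash
R='[85,0,0,-10,7],[85,0,0,-10,7],[85,0,0,-10,7],[85,0,0,-10,7],[85,0,0,-10,7],[85,0,0,-10,7],[85,0,0,-10,7],[85,0,0,-10,7]'
python3 -m handwheel '[[[85,0,0,-10,7],[85,0,0,-10,7],[85,0,0,-10,7],[85,0,0,-10,7],[85,0,0,-10,7],[85,0,0,-10,7],[85,0,0,-10,7],[85,0,0,-10,7]]]' 80
python3 -m handwheel '[[[85,0,0,0,7],[85,0,0,0,7],[85,0,0,0,7],[85,0,0,0,7],[85,0,0,0,7],[85,0,0,0,7],[85,0,0,0,7],[85,0,0,0,7]]]'
python3 -m handwheel '[[[85,0,0,0,7],[85,0,0,0,7],[85,0,0,0,7],[85,0,0,0,7],[85,0,0,0,7],[85,0,0,0,7],[85,0,0,0,7],[85,0,0,0,7]]]'
python3 -m handwheel '[[[85,0,0,0,7],[85,0,0,0,7],[85,0,0,0,2.4]]]'
cat > go.py <<'E'
import sys,numpy as np
from rig import manip
s=manip.get_state(); y=s["ee_rot"][2]; p=s["eef_pos"]*1e3
print("t",round(s["time"],2),"pos",p.round(1),"yaw",y.round(4),"w",round(s["gripper_width"]*1e3,1),"F",s["ft_force"].round(1),"q",s["q"].round(2))
if len(sys.argv)>1:
    x,yy,z,w=map(float,sys.argv[1:5]); d=np.array([x,yy,z])-p
    print("tool shift",np.round([np.cos(y)*d[0]+np.sin(y)*d[1],np.sin(y)*d[0]-np.cos(y)*d[1],-d[2]],1),"turn deg",round(-np.degrees((w-y+np.pi)%(2*np.pi)-np.pi),2))
E
python3 go.py 556 -226 300 -0.48
```

```text
time: 2.57
eef_pos: [0.2357, 0.5517, 0.3118]
ee_rot: [3.142, -0.0, 1.754]
ft_force: [-0.0, -0.1, -0.2]
gripper_width: 0.0847
time: 3.23
eef_pos: [0.3215, 0.4999, 0.3114]
ee_rot: [-3.053, 0.014, 0.951]
ft_force: [-0.3, -0.0, -0.1]
gripper_width: 0.0851
time: 3.9
eef_pos: [0.4706, 0.3004, 0.3122]
ee_rot: [-2.877, 0.184, 0.414]
ft_force: [0.3, 0.6, -0.4]
gripper_width: 0.0848
time: 4.15
eef_pos: [0.4927, 0.2288, 0.312]
ee_rot: [-2.849, 0.263, 0.259]
ft_force: [0.2, -0.4, 0.1]
gripper_width: 0.0851
t 4.15 pos [492.7 228.8 312. ] yaw 0.2592 w 85.1 F [ 0.2 -0.4  0.1] q [0.26 0.4  0.2  1.63 0.29 3.14]
tool shift [-55.4 455.8  12. ] turn deg 42.35
```

```bash

python3 -m handwheel '[[[85,0,0,0,-7],[85,0,0,0,-7]]]'; python3 go.py
```

```text
time: 4.32
eef_pos: [0.4919, 0.2316, 0.3124]
ee_rot: [-2.794, 0.181, 0.507]
ft_force: [0.3, 0.1, 0.5]
gripper_width: 0.0847
t 4.32 pos [491.9 231.6 312.4] yaw 0.507 w 84.7 F [0.3 0.1 0.5] q [0.26 0.4  0.19 1.62 0.29 2.89]
```

```bash

for i in 1 2 3 4 5 6; do python3 -m handwheel '[[[85,0,0,0,-7],[85,0,0,0,-7],[85,0,0,0,-7],[85,0,0,0,-7],[85,0,0,0,-7],[85,0,0,0,-7],[85,0,0,0,-7],[85,0,0,0,-7]]]' >/dev/null; done
python3 go.py
python3 -m handwheel '[[[85,0,0,0,-7],[85,0,0,0,-3]]]';python3 go.py
```

```text
t 8.32 pos [491.2 233.1 312.8] yaw 0.0979 w 85.1 F [-0.7 -0.3 -0. ] q [ 0.27  0.4   0.19  1.62  0.29 -2.97]
time: 8.48
eef_pos: [0.4911, 0.2335, 0.3127]
ee_rot: [-2.848, 0.259, 0.267]
ft_force: [0.4, -0.5, -0.0]
gripper_width: 0.0853
t 8.48 pos [491.1 233.5 312.7] yaw 0.2671 w 85.3 F [ 0.4 -0.5 -0. ] q [ 0.27  0.4   0.19  1.62  0.29 -3.14]
```

Now reverse the earlier push against the wrist limit.

```bash

python3 -m handwheel '[[[85,0,0,0,-7],[85,0,0,0,-7],[85,0,0,0,-7],[85,0,0,0,-7]]]';python3 go.py
python3 -m handwheel '[[[85,0,0,0,-7],[85,0,0,0,-7],[85,0,0,0,-7],[85,0,0,0,-7]]]';python3 go.py
```

```text
time: 8.82
eef_pos: [0.4403, 0.348, 0.3119]
ee_rot: [-2.902, 0.123, 0.527]
ft_force: [0.5, 0.0, 0.1]
gripper_width: 0.085
t 8.82 pos [440.3 348.  311.9] yaw 0.5274 w 85.0 F [0.5 0.  0.1] q [ 0.53  0.32  0.12  1.49  0.24 -3.14]
time: 9.15
eef_pos: [0.3602, 0.4444, 0.3116]
ee_rot: [-2.989, 0.022, 0.801]
ft_force: [0.1, 0.7, -0.1]
gripper_width: 0.0853
t 9.15 pos [360.2 444.4 311.6] yaw 0.8005 w 85.3 F [ 0.1  0.7 -0.1] q [ 0.8   0.26  0.05  1.39  0.15 -3.14]
```

```bash

python3 -m handwheel '[[[85,0,0,0,-7],[85,0,0,0,-7],[85,0,0,0,-7]]]';python3 go.py
python3 -m handwheel '[[[85,0,0,0,-7],[85,0,0,0,-5]]]';python3 go.py; python3 -c "
from rig import manip;print(manip.get_state()['ee_rot'])"
```

```text
time: 9.4
eef_pos: [0.2841, 0.5001, 0.3116]
ee_rot: [-3.071, -0.022, 1.012]
ft_force: [0.4, 0.2, -0.2]
gripper_width: 0.0851
t 9.4 pos [284.1 500.1 311.6] yaw 1.0124 w 85.1 F [ 0.4  0.2 -0.2] q [ 1.01  0.23  0.02  1.34  0.07 -3.14]
time: 9.57
eef_pos: [0.2347, 0.5246, 0.3116]
ee_rot: [-3.121, -0.033, 1.137]
ft_force: [-0.2, -0.0, -0.4]
gripper_width: 0.0849
t 9.57 pos [234.7 524.6 311.6] yaw 1.1372 w 84.9 F [-0.2 -0.  -0.4] q [ 1.14  0.22  0.01  1.33  0.02 -3.14]
[-3.12064018 -0.03308798  1.13716149]
```

```bash

python3 -m handwheel '[[[85,0,0,0,-5],[85,0,0,0,7],[85,0,0,0,7],[85,0,0,0,7],[85,0,0,0,7],[85,0,0,0,7],[85,0,0,0,7]]]' >/dev/null
python3 -m handwheel '[[[85,0,0,0,7],[85,0,0,0,7],[85,0,0,0,7],[85,0,0,0,7],[85,0,0,0,7],[85,0,0,0,7],[85,0,0,0,7]]]'
python3 go.py 556 -226 312 -0.48
```

```text
time: 10.73
eef_pos: [0.2163, 0.5318, 0.3114]
ee_rot: [-3.108, 0.001, -0.411]
ft_force: [-0.5, -0.5, 0.3]
gripper_width: 0.085
t 10.73 pos [216.3 531.8 311.4] yaw -0.4108 w 85.0 F [-0.5 -0.5  0.3] q [ 1.18  0.22  0.01  1.33  0.   -1.55]
tool shift [ 6.140e+02  5.591e+02 -6.000e-01] turn deg 3.97
```

```bash

for i in 1 2 3; do python3 -m handwheel '[[[85,25.6,23.3,0,0],[85,25.6,23.3,0,0],[85,25.6,23.3,0,0],[85,25.6,23.3,0,0],[85,25.6,23.3,0,0],[85,25.6,23.3,0,0],[85,25.6,23.3,0,0],[85,25.6,23.3,0,0]]]' >/dev/null; done
python3 -m handwheel '[[[85,0,0,0,0]]]'
python3 go.py
```

```text
time: 12.82
eef_pos: [0.5626, -0.229, 0.2909]
ee_rot: [-3.11, -0.0, -0.409]
ft_force: [-1.5, 0.3, -0.0]
gripper_width: 0.0851
t 12.82 pos [ 562.6 -229.   290.9] yaw -0.409 w 85.1 F [-1.5  0.3 -0. ] q [-0.4   0.31  0.09  1.34  0.03 -3.14]
```

```bash

python3 -m handwheel '[[[85,0,0,0,-7]]]'
python3 go.py 556 -226 250 2.6616
python3 -c "
from rig import manip;print(manip.get_state()['ee_rot'])"
```

```text
time: 12.9
eef_pos: [0.5701, -0.2014, 0.2912]
ee_rot: [-3.138, -0.002, -0.343]
ft_force: [1.1, 0.5, -0.3]
gripper_width: 0.0849
t 12.9 pos [ 570.1 -201.4  291.2] yaw -0.3428 w 84.9 F [ 1.1  0.5 -0.3] q [-0.34  0.31  0.08  1.34  0.   -3.14]
tool shift [-5.  27.9 41.2] turn deg -172.14
[-3.13775331e+00 -2.06823536e-03 -3.42848790e-01]
```

```bash

for i in 1 2 3; do python3 -m handwheel '[[[85,0,0,4,7],[85,0,0,4,7],[85,0,0,4,7],[85,0,0,4,7],[85,0,0,4,7],[85,0,0,4,7],[85,0,0,4,7],[85,0,0,4,7]]]' >/dev/null; done
python3 -m handwheel '[[[85,0,0,0,7],[85,0,0,0,7],[85,0,0,0,5.9],[85,0,0,0,0]]]'
python3 go.py 556 -226 120 2.6616
```

```text
time: 15.23
eef_pos: [0.5713, -0.1944, 0.1965]
ee_rot: [3.134, 0.002, 2.667]
ft_force: [0.3, -0.6, -0.2]
gripper_width: 0.085
t 15.23 pos [ 571.3 -194.4  196.5] yaw 2.6671 w 85.0 F [ 0.3 -0.6 -0.2] q [-0.33  0.33 -0.1   1.13  0.01  0.14]
tool shift [ -0.8 -35.1  76.5] turn deg 0.31
```

```bash

python3 -m handwheel '[[[60,-0.8,-15,5,0.3],[60,0,-20,15,0],[60,0,0,25,0],[60,0,0,20,0],[60,0,0,10,0],[60,0,0,5,0],[60,0,0,0,0],[60,0,0,0,0]]]'
python3 go.py 556 -226 33 2.6616
python3 - <<'E'
from rig import manip
from h import *
f=manip.grab_frame("top");c=cam(f)
im=cv2.resize(f["img"][150:230,285:365,::-1],(600,600),interpolation=cv2.INTER_CUBIC);cv2.imwrite("pics/hov.png",im)
E
```

```text
time: 15.9
eef_pos: [0.5567, -0.2264, 0.1168]
ee_rot: [3.135, 0.003, 2.664]
ft_force: [0.1, -1.0, -0.9]
gripper_width: 0.0599
t 15.9 pos [ 556.7 -226.4  116.8] yaw 2.6645 w 59.9 F [ 0.1 -1.  -0.9] q [-0.39  0.38 -0.22  0.96  0.01  0.09]
tool shift [ 0.8  0.  83.8] turn deg 0.16
```

View pics/hov.png

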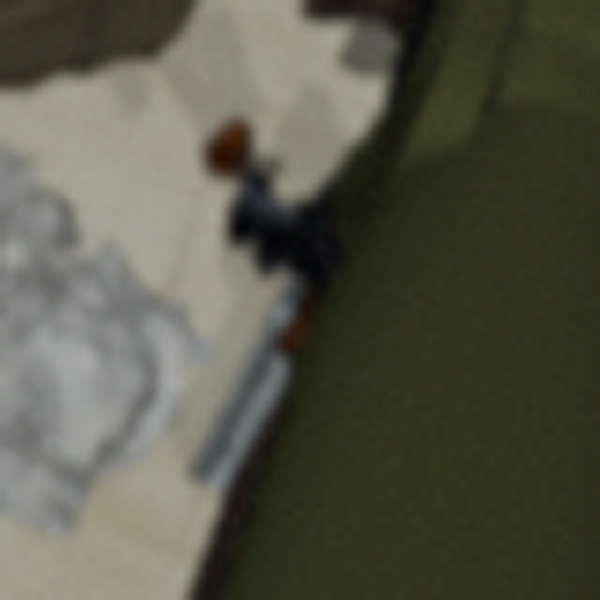

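```bash

python3 -m handwheel '[[[60,0.8,0,20,0],[60,0,0,25,0],[60,0,0,20,0],[60,0,0,12,0],[60,0,0,7,0],[60,0,0,0,0]]]'
python3 -m handwheel '[[[30,0,0,0,0],[30,0,0,0,0],[0,0,0,0,0],[0,0,0,0,0],[0,0,0,0,0],[0,0,0,0,0]]]' 90
python3 go.py
```

```text
time: 16.45
eef_pos: [0.5557, -0.2252, 0.0315]
ee_rot: [3.135, 0.001, 2.664]
ft_force: [-0.1, 0.7, -0.2]
gripper_width: 0.0603
time: 16.95
eef_pos: [0.557, -0.2259, 0.0334]
ee_rot: [3.135, 0.004, 2.664]
ft_force: [-0.2, 0.2, 6.2]
gripper_width: 0.0125
t 16.95 pos [ 557.  -225.9   33.4] yaw 2.6635 w 12.5 F [-0.2  0.2  6.2] q [-0.39  0.46 -0.32  0.79  0.01  0.09]
```

```bash

python3 -m handwheel '[[[0,0,0,0,0],[0,0,0,-2,0],[0,0,0,-4,0],[0,0,0,-7,0],[0,0,0,-10,0],[0,0,0,-10,0],[0,0,0,-10,0],[0,0,0,-10,0]]]' 90
python3 go.py; python3 - <<'E'
from rig import manip
from h import *
f=manip.grab_frame("side")
im=cv2.resize(f["img"][120:240,180:340,::-1],(800,600),interpolation=cv2.INTER_CUBIC);cv2.imwrite("pics/lift.png",im)
print(manip.get_state()["ft_torque"])
E
```

```text
time: 17.62
eef_pos: [0.5561, -0.2258, 0.0866]
ee_rot: [3.135, 0.003, 2.664]
ft_force: [-0.0, -0.8, -4.0]
gripper_width: 0.0125
t 17.62 pos [ 556.1 -225.8   86.6] yaw 2.6636 w 12.5 F [-0.  -0.8 -4. ] q [-0.39  0.4  -0.26  0.9   0.01  0.09]
[ 0.06693794  0.19080278 -0.02792235]
```

```bash

python3 -m handwheel '[[[0,0,0,-12,0],[0,0,0,-16,0],[0,0,0,-20,0],[0,0,0,-24,0],[0,0,0,-28,0],[0,0,0,-28,-1],[0,0,0,-25,-3],[0,0,0,-22,-5]]]'
python3 -m handwheel '[[[0,0,0,-18,-6],[0,0,0,-15,-6],[0,0,0,-12,-6],[0,0,0,-8,-6],[0,0,0,-4,-6],[0,0,0,0,-6],[0,0,0,0,-4],[0,0,0,0,-2.4]]]'
python3 -m handwheel '[[[0,0,0,0,-1],[0,0,0,0,0]]]'
python3 go.py 528 312 318 3.5766
```

```text
time: 18.33
eef_pos: [0.5549, -0.2267, 0.2627]
ee_rot: [3.135, 0.004, 2.823]
ft_force: [1.5, -0.1, -3.3]
gripper_width: 0.0129
time: 19.0
eef_pos: [0.5543, -0.2269, 0.3177]
ee_rot: [3.139, 0.007, -2.719]
ft_force: [-0.1, -0.4, -3.7]
gripper_width: 0.0129
time: 19.17
eef_pos: [0.5544, -0.2269, 0.3174]
ee_rot: [3.139, 0.007, -2.705]
ft_force: [0.2, 1.3, -3.7]
gripper_width: 0.0128
t 19.17 pos [ 554.4 -226.9  317.4] yaw -2.7052 w 12.8 F [ 0.2  1.3 -3.7] q [-0.39  0.29  0.12  1.39  0.01 -0.83]
tool shift [-203.8  499.5   -0.6] turn deg 0.08
```

```bash

python3 -m handwheel '[[[0,-1.9,4.6,0,0],[0,-3.8,9.3,0,0],[0,-5.7,13.9,0,0],[0,-7.6,18.5,0,0],[0,-9.4,23.2,0,0],[0,-11.3,27.8,0,0],[0,-11.3,27.8,0,0],[0,-11.3,27.8,0,0]]]'
python3 -m handwheel '[[[0,-11.3,27.8,0,0],[0,-11.3,27.8,0,0],[0,-11.3,27.8,0,0],[0,-11.3,27.8,0,0],[0,-11.3,27.8,0,0],[0,-11.3,27.8,0,0],[0,-11.3,27.8,0,0],[0,-11.3,27.8,0,0]]]'
python3 -m handwheel '[[[0,-11.3,27.8,0,0],[0,-11.3,27.8,0,0],[0,-9.4,23.2,0,0],[0,-7.6,18.5,0,0],[0,-5.7,13.9,0,0],[0,-3.8,9.3,0,0],[0,-1.9,4.6,0,0],[0,0,0,0,0]]]'
python3 go.py 528 312 245 3.5766
```

```text
time: 19.83
eef_pos: [0.5457, -0.0594, 0.3181]
ee_rot: [3.138, 0.007, -2.705]
ft_force: [-0.2, -0.5, -4.7]
gripper_width: 0.0125
time: 20.5
eef_pos: [0.5329, 0.1804, 0.3194]
ee_rot: [3.138, 0.007, -2.704]
ft_force: [0.3, -0.6, -5.2]
gripper_width: 0.0125
time: 21.17
eef_pos: [0.5273, 0.3134, 0.3197]
ee_rot: [3.139, 0.006, -2.704]
ft_force: [0.5, 0.7, -4.5]
gripper_width: 0.0128
t 21.17 pos [527.3 313.4 319.7] yaw -2.7042 w 12.8 F [ 0.5  0.7 -4.5] q [0.54 0.32 0.16 1.4  0.   0.1 ]
tool shift [-0.1 -1.6 74.7] turn deg 0.14
```

```bash

python3 -m handwheel '[[[0,0,-1.6,5,0],[0,0,0,10,0],[0,0,0,15,0],[0,0,0,20,0],[0,0,0,20,0],[0,0,0,15,0],[0,0,0,10,0],[0,0,0,8,0]]]'
python3 -m handwheel '[[[0,0,0,2,0],[0,0,0,0,0]]]'
python3 go.py
python3 - <<'E'
from rig import manip
from h import *
import pickle
fs={n:manip.grab_frame(n) for n in("top","side")}; C=pickle.load(open("C.pkl","rb"))
for n,f in fs.items():
    cv2.imwrite(f"pics/{n}1.png",f["img"][:,:,::-1])
    for t in("mid_handle","tail_handle","spout","chute","jar_mouth","stand_seat"):
        for d in manip.place_of(f,t)[:1]: print(n,t,round(d["score"],2),np.round(np.array(d["point"])*W,1))
s=cv2.resize(cv2.imread("pics/side1.png")[180:260,215:305],(675,600),interpolation=cv2.INTER_CUBIC)
cv2.imwrite("pics/hs.png",s)
E
```

```text
time: 21.83
eef_pos: [0.5284, 0.3103, 0.215]
ee_rot: [3.139, 0.005, -2.707]
ft_force: [0.5, 0.0, -3.2]
gripper_width: 0.0127
time: 22.0
eef_pos: [0.5288, 0.3112, 0.2145]
ee_rot: [3.139, 0.006, -2.706]
ft_force: [-1.1, -0.4, -3.2]
gripper_width: 0.0127
t 22.0 pos [528.8 311.2 214.5] yaw -2.7057 w 12.7 F [-1.1 -0.4 -3.2] q [ 0.53  0.34 -0.05  1.18  0.    0.1 ]
top mid_handle 0.64 [185.5 192.3]
top tail_handle 0.69 [173.7 175.1]
top spout 0.7 [206.6 223.8]
top chute 0.53 [183.1 194.9]
top jar_mouth 0.8 [204. 224.]
top stand_seat 0.78 [190.8 197.4]
side mid_handle 0.6 [252.1 198.4]
side tail_handle 0.6 [224.  197.9]
side spout 0.71 [281.3 208.8]
side chute 0.29 [250.1 196.8]
side jar_mouth 0.57 [280.2 230.2]
side stand_seat 0.94 [249.7 224.1]
```

View pics/hs.png

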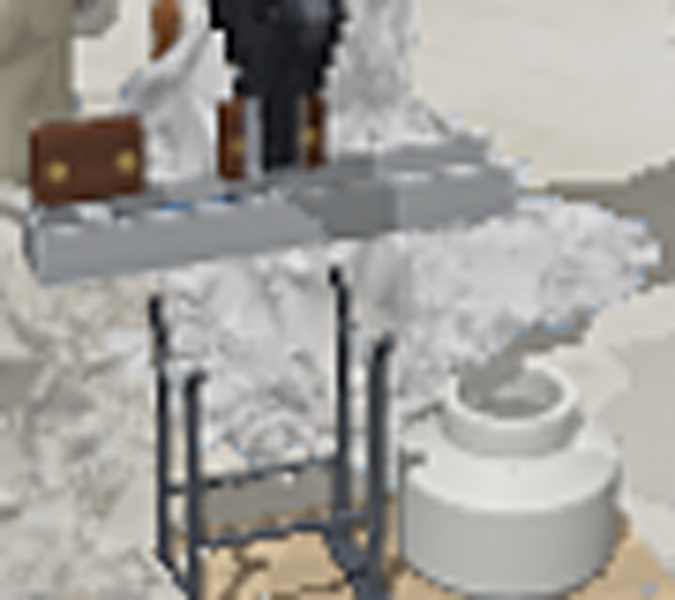

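```bash
python3 - <<'E'
from h import *
import pickle
C=pickle.load(open("C.pkl","rb")); c=C["side"]; yaw=.435; S=np.array([.528,.312])
d=np.array([np.cos(yaw),np.sin(yaw)]); n=np.array([-d[1],d[0]])
def rep(nm,uv,z):
    p=onz(c,(215+uv[0]/7.5-.43,180+uv[1]/7.5-.43),z)[:2]-S; print(nm,"stand x %.1f y %.1f"%(1e3*p@d,1e3*p@n))
rep("tail near bot (100,16)",(40,284),.181); rep("spout near bot(-100,16)",(520,206),.181)
rep("tail near top wall (100,16)",(30,235),.207); rep("spout near top wall",(515,165),.207)
rep("mid fin (0,7)",(272,140),.228); rep("tail fin(75,7)",(87,160),.228)
rep("jar mouth",(513,395),.088)
for nm,u in(("rf",(156,300)),("rn",(195,378)),("ff",(336,272)),("fn",(384,342))): rep(nm,u,.146)
rep("bar? front near bot",(0,0),.1)
for nm,uv,z in(("mid",(185.5,192.3),.231),("tail",(173.7,175.1),.231),("spout",(206.6,223.8),.184),("mouth",(204,224),.088),("seat",(190.8,197.4),.128)):
    p=onz(C["top"],uv,z)[:2]-S; print("top",nm,"x %.1f y %.1f"%(1e3*p@d,1e3*p@n))
E
```

```text
tail near bot (100,16) stand x 95.3 y 4.7
spout near bot(-100,16) stand x -109.4 y 2.3
tail near top wall (100,16) stand x 99.9 y 11.1
spout near top wall stand x -101.6 y 14.0
mid fin (0,7) stand x -1.9 y 1.6
tail fin(75,7) stand x 72.4 y -4.2
jar mouth stand x -110.3 y -0.2
rf stand x 39.4 y -28.3
rn stand x 41.5 y 36.5
ff stand x -39.2 y -27.7
fn stand x -39.0 y 33.3
bar? front near bot stand x 10.5 y -450.2
top mid x -7.0 y -8.7
top tail x 68.4 y 5.0
top spout x -134.8 y -25.9
top mouth x -118.0 y -4.3
top seat x -8.4 y -4.5
```

```bash

python3 -m handwheel '[[[0,-1,1,4,0],[0,-2,1,8,0],[0,0,0,8,0],[0,0,0,6,0],[0,0,0,4,0],[0,0,0,0,0]]]'
python3 -m handwheel '[[[0,0,0,3,0],[0,0,0,3,0],[0,0,0,3,0],[0,0,0,0,0]]]';python3 go.py
```

```text
time: 23.2
eef_pos: [0.53, 0.3145, 0.1831]
ee_rot: [3.139, 0.004, -2.705]
ft_force: [0.4, 0.1, -4.1]
gripper_width: 0.0128
time: 23.53
eef_pos: [0.5307, 0.3149, 0.1753]
ee_rot: [3.139, 0.006, -2.705]
ft_force: [-0.4, -0.1, -5.2]
gripper_width: 0.0126
t 23.53 pos [530.7 314.9 175.3] yaw -2.7051 w 12.6 F [-0.4 -0.1 -5.2] q [ 0.53  0.37 -0.1   1.1   0.    0.1 ]
```

```bash

python3 -m handwheel '[[[0,0,0,3,0],[0,0,0,2,0],[0,0,0,0,0]]]';python3 go.py
python3 - <<'E'
from rig import manip
from h import *
out=[]
for n,(x,y) in {"top":(160,165),"side":(215,190)}.items():
    f=manip.grab_frame(n); cv2.imwrite(f"pics/{n}2.png",f["img"][:,:,::-1])
    w=(50,75) if n=="top" else (85,75)
    out.append(cv2.resize(f["img"][y:y+75,x:x+w[0],::-1],None,fx=5.8,fy=5.8,interpolation=cv2.INTER_CUBIC))
cv2.imwrite("pics/in.png",np.hstack(out))
E
```

```text
time: 23.78
eef_pos: [0.5308, 0.315, 0.1704]
ee_rot: [3.139, 0.006, -2.705]
ft_force: [0.1, -0.2, -4.4]
gripper_width: 0.0128
t 23.78 pos [530.8 315.  170.4] yaw -2.7051 w 12.8 F [ 0.1 -0.2 -4.4] q [ 0.53  0.37 -0.11  1.09  0.    0.1 ]
```

View pics/in.png

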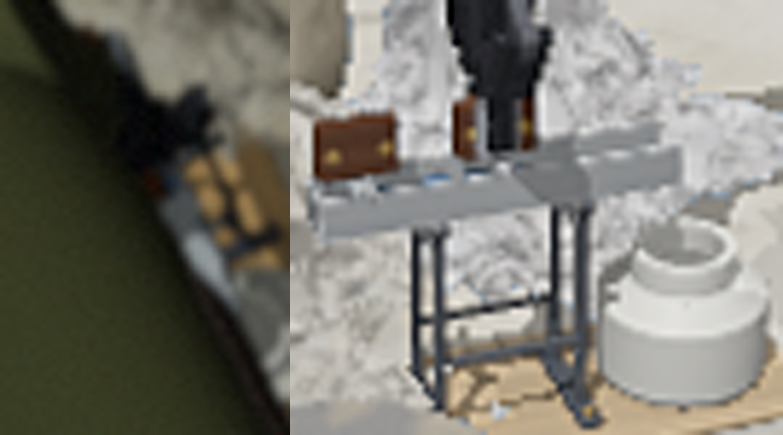

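```bash

python3 -m handwheel '[[[0,0,0,2,0],[0,0,0,2,0],[0,0,0,0,0]]]';python3 go.py
python3 -m handwheel '[[[0,0,0,2,0],[0,0,0,1,0],[0,0,0,0,0]]]';python3 go.py
```

```text
time: 24.13
eef_pos: [0.5308, 0.3149, 0.1664]
ee_rot: [3.139, 0.006, -2.705]
ft_force: [0.7, -0.4, -4.0]
gripper_width: 0.0126
t 24.13 pos [530.8 314.9 166.4] yaw -2.7051 w 12.6 F [ 0.7 -0.4 -4. ] q [ 0.53  0.37 -0.12  1.08  0.    0.1 ]
time: 24.38
eef_pos: [0.5309, 0.3149, 0.1635]
ee_rot: [3.139, 0.006, -2.705]
ft_force: [0.5, -1.5, -3.9]
gripper_width: 0.0127
t 24.38 pos [530.9 314.9 163.5] yaw -2.7051 w 12.7 F [ 0.5 -1.5 -3.9] q [ 0.53  0.37 -0.12  1.07  0.    0.1 ]
```

```bash

python3 -m handwheel '[[[0,0,0,1,0],[0,0,0,1,0],[0,0,0,0,0]]]';python3 go.py
```

```text
time: 24.63
eef_pos: [0.531, 0.3149, 0.1617]
ee_rot: [3.139, 0.006, -2.705]
ft_force: [1.4, -1.7, -4.3]
gripper_width: 0.0127
t 24.63 pos [531.  314.9 161.7] yaw -2.7052 w 12.7 F [ 1.4 -1.7 -4.3] q [ 0.53  0.37 -0.12  1.07  0.    0.1 ]
```

```bash

python3 -m handwheel '[[[0,0,0,1,0],[0,0,0,0,0]]]';python3 go.py
```

```text
time: 24.8
eef_pos: [0.5312, 0.315, 0.1614]
ee_rot: [3.139, 0.007, -2.705]
ft_force: [-0.3, -2.1, -0.1]
gripper_width: 0.0128
t 24.8 pos [531.2 315.  161.4] yaw -2.7051 w 12.8 F [-0.3 -2.1 -0.1] q [ 0.53  0.37 -0.12  1.07  0.    0.1 ]
```

```bash

python3 -m handwheel '[[[20,0,0,0.3,0],[40,0,0,0,0],[40,0,0,0,0],[40,0,0,-5,0],[40,0,0,-15,0],[40,0,0,-25,0],[40,0,0,-20,0],[40,0,0,0,0]]]' 
python3 - <<'E'
from rig import manip
from h import *
import pickle
C=pickle.load(open("C.pkl","rb"))
f=manip.grab_frame("side"); cv2.imwrite("pics/side3.png",f["img"][:,:,::-1])
d=manip.masks_of(f,"chute"); print(d[0]["score"],d[0]["mask"].sum())
m=d[0]["mask"]; c=C["side"]
U=[q+[0,0,.128] for q in CH]
for p0 in([.528,.312,.435],[.534,.314,.42]): print(fit([(c,m)],U,p0))
im=cv2.resize(f["img"][180:255,215:315,::-1],(800,600),interpolation=cv2.INTER_CUBIC)
for q in U+[q for q in[cyl(-108,0,23,88,88)]]: cv2.polylines(im,[cv2.convexHull(((proj(c,place([.528,.312,.435],q))+.5-[215,180])*8).astype(np.int32))],True,(0,0,255),1)
cv2.imwrite("pics/rel.png",im)
for t in("mid_handle","tail_handle","spout","jar_mouth","stand_seat"):
    for e in manip.place_of(f,t)[:1]: print(t,round(e["score"],2),np.array(e["point"])*W)
E
python3 go.py
```

```text
time: 25.47
eef_pos: [0.5328, 0.3162, 0.2308]
ee_rot: [3.138, 0.014, -2.705]
ft_force: [1.4, -0.2, 1.0]
gripper_width: 0.0403
t 25.57 pos [531.4 315.4 226.9] yaw -2.705 w 40.2 F [ 0.2 -0.3 -0.2] q [ 0.53  0.34 -0.02  1.2   0.    0.1 ]Traceback (most recent call last):
  File "<stdin>", line 6, in <module>
IndexError: list index out of range
```

```bash

python3 - <<'E'
from rig import manip
from h import *
import pickle
C=pickle.load(open("C.pkl","rb")); c=C["side"]
f=manip.grab_frame("side")
U=[q+[0,0,.128] for q in CH]
im=cv2.resize(f["img"][180:255,215:315,::-1],(800,600),interpolation=cv2.INTER_CUBIC)
for q in U+[cyl(-108,0,23,88,88)]: cv2.polylines(im,[cv2.convexHull(((proj(c,place([.528,.312,.435],q))+.5-[215,180])*8).astype(np.int32))],True,(0,0,255),1)
cv2.imwrite("pics/rel.png",im)
for t in("mid_handle","tail_handle","spout","jar_mouth","stand_seat"):
    for e in manip.place_of(f,t)[:1]: print(t,round(e["score"],2),np.array(e["point"])*W)
E
```

```text
mid_handle 0.66 [248.32   213.0048]
tail_handle 0.97 [226.5088 217.6128]
spout 0.69 [281.4976 222.4896]
jar_mouth 0.82 [282.0096 231.5904]
stand_seat 0.97 [252.1088 227.2128]
```

View pics/rel.png

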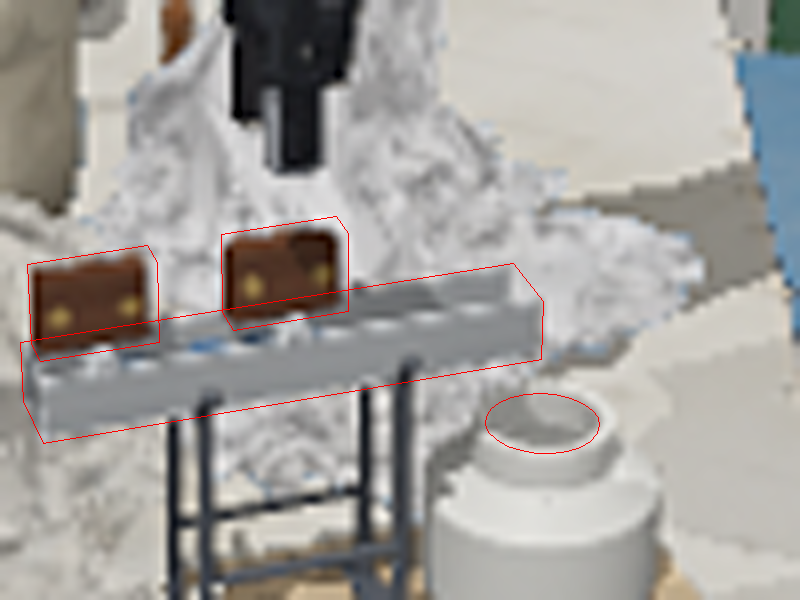

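```bash

python3 -m handwheel '[[[40,-10,0,0,0],[40,-20,0,0,0],[40,-20,0,0,0],[40,-15,0,0,0],[40,-10,0,5,0],[40,0,0,15,0],[40,0,0,20,0],[40,0,0,15,0]]]' 20
python3 -m handwheel '[[[40,0,0,8,0],[40,0,0,0,0]]]'
python3 go.py 599 347 164 -2.7051
```

```text
time: 26.53
eef_pos: [0.5984, 0.3465, 0.1688]
ee_rot: [3.139, 0.005, -2.705]
ft_force: [-0.5, -0.1, 0.1]
gripper_width: 0.0398
time: 26.7
eef_pos: [0.5973, 0.3459, 0.16]
ee_rot: [3.139, 0.002, -2.705]
ft_force: [-0.3, -0.2, -0.9]
gripper_width: 0.0398
t 26.7 pos [597.3 345.9 160. ] yaw -2.7051 w 39.8 F [-0.3 -0.2 -0.9] q [0.52 0.51 0.09 1.14 0.   0.09]
tool shift [-2.   0.3 -4. ] turn deg 0.0
```

```bash

python3 -m handwheel '[[[40,-2,0.2,-4,0],[20,0,0,0,0],[20,0,0,0,0],[0,0,0,0,0],[0,0,0,0,0],[0,0,0,0,0]]]' 20
python3 go.py
python3 -m handwheel '[[[0,0.8,0,-3,0],[0,1,0,-3,0],[0,0,0,0,0]]]'
python3 go.py
```

```text
time: 27.2
eef_pos: [0.6016, 0.3482, 0.1686]
ee_rot: [3.139, 0.009, -2.705]
ft_force: [1.3, -0.8, 6.2]
gripper_width: 0.0137
t 27.2 pos [601.6 348.2 168.6] yaw -2.705 w 13.7 F [ 1.3 -0.8  6.2] q [0.52 0.51 0.1  1.15 0.   0.09]
time: 27.45
eef_pos: [0.5984, 0.3465, 0.1728]
ee_rot: [3.139, 0.005, -2.705]
ft_force: [1.2, -0.3, -3.1]
gripper_width: 0.0136
t 27.45 pos [598.4 346.5 172.8] yaw -2.705 w 13.6 F [ 1.2 -0.3 -3.1] q [0.52 0.51 0.11 1.16 0.   0.09]
```

```bash

python3 -m handwheel '[[[0,3,0,-3,0],[0,3,0,-4,0],[0,3,0,-4,0],[0,2,0,-2,0],[0,0,0,0,0],[0,0,0,0,0]]]'
python3 go.py
python3 - <<'E'
from rig import manip
from h import *
import pickle
C=pickle.load(open("C.pkl","rb")); c=C["side"]
f=manip.grab_frame("side"); cv2.imwrite("pics/side4.png",f["img"][:,:,::-1])
U=lambda th:np.array([[np.cos(th),0,np.sin(th)],[0,1,0],[-np.sin(th),0,np.cos(th)]])
for t,P in(("mid_handle",(0,0,50)),("tail_handle",(75,0,50)),("spout",(-100,0,3))):
    e=manip.place_of(f,t)[:1]
    if e: print(t,round(e[0]["score"],2),(np.array(e[0]["point"])*W).round(1),end=" pred ")
    for th in(0,5,10,15):
        v=np.array([P[0]+40,0,P[2]+4.])/1e3; a=np.radians(th)
        p=np.array([v[0]*np.cos(a)-v[2]*np.sin(a)-.04,0,v[0]*np.sin(a)+v[2]*np.cos(a)+.124])
        print(th,proj(c,place([.528,.312,.435],p[None]))[0].round(1),end=" ")
    print()
E
```

```text
time: 27.95
eef_pos: [0.5889, 0.3422, 0.1864]
ee_rot: [3.139, 0.007, -2.705]
ft_force: [1.2, -0.6, -2.5]
gripper_width: 0.0133
t 27.95 pos [588.9 342.2 186.4] yaw -2.7051 w 13.3 F [ 1.2 -0.6 -2.5] q [0.53 0.48 0.09 1.18 0.   0.09]
mid_handle 0.98 [252.6 211. ] pred 0 [250.1 212.8] 5 [251.7 211.6] 10 [253.3 210.5] 15 [254.9 209.6] 
tail_handle 0.67 [230.7 210.3] pred 0 [226.2 216.5] 5 [227.8 213.4] 10 [229.6 210.3] 15 [231.8 207.4] 
spout 0.79 [282.8 225.5] pred 0 [280.4 221.1] 5 [280.4 222.6] 10 [280.4 224. ] 15 [280.2 225.5]
```

```bash

python3 -m handwheel '[[[0,3.8,0,-4.3,0],[0,3.8,0,-4.3,0],[0,4.2,0,-4,0],[0,4.1,0,-3.9,0],[0,3,0,-2.4,0],[0,3,0,-2.4,0],[0,3,0,-2.3,0],[0,0,0,0,0]]]'
python3 go.py
cat > look.py <<'E'
import sys
from rig import manip
from h import *
import pickle
C=pickle.load(open("C.pkl","rb")); c=C["side"]
f=manip.grab_frame("side"); cv2.imwrite(sys.argv[1],f["img"][:,:,::-1])
for t,P in(("mid_handle",(0,0,50)),("tail_handle",(75,0,50)),("spout",(-100,0,3))):
    e=manip.place_of(f,t)[:1]
    if e: print(t,round(e[0]["score"],2),(np.array(e[0]["point"])*W).round(1),end=" pred ")
    for th in map(float,sys.argv[2:]):
        v=np.array([P[0]+40,0,P[2]+4.])/1e3; a=np.radians(th)
        p=np.array([v[0]*np.cos(a)-v[2]*np.sin(a)-.04,0,v[0]*np.sin(a)+v[2]*np.cos(a)+.124])
        print(th,proj(c,place([.528,.312,.435],p[None]))[0].round(1),end=" ")
    print()
print("pellets",[(round(e["score"],2),(np.array(e["point"])*W).round(0)) for e in manip.place_of(f,"pellet_0_center")])
E
python3 look.py pics/side5.png 20 25 30
```

```text
time: 28.82
eef_pos: [0.5658, 0.3315, 0.2101]
ee_rot: [3.139, 0.007, -2.705]
ft_force: [1.2, -1.7, -3.1]
gripper_width: 0.0136
t 28.82 pos [565.8 331.5 210.1] yaw -2.705 w 13.6 F [ 1.2 -1.7 -3.1] q [0.53 0.42 0.06 1.2  0.   0.09]
mid_handle 0.98 [258.5 208.7] pred 20.0 [256.7 208.8] 25.0 [258.4 208.1] 30.0 [260.2 207.5] 
tail_handle 0.8 [237.9 203.6] pred 20.0 [234.1 204.6] 25.0 [236.7 202. ] 30.0 [239.6 199.5] 
spout 0.96 [285.1 230.1] pred 20.0 [279.8 226.9] 25.0 [279.4 228.4] 30.0 [278.8 229.8] 
pellets []
```

```bash
python3 - <<'E'
from h import *
import pickle
C=pickle.load(open("C.pkl","rb")); c=C["side"]
im=cv2.resize(cv2.imread("pics/side5.png")[180:255,215:315],(800,600),interpolation=cv2.INTER_CUBIC)
a=np.radians(25)
for q in CH+[]:
    v=q+[.04,0,.004]; p=np.c_[v[:,0]*np.cos(a)-v[:,2]*np.sin(a)-.04,v[:,1],v[:,0]*np.sin(a)+v[:,2]*np.cos(a)+.124]
    cv2.polylines(im,[cv2.convexHull(((proj(c,place([.528,.312,.435],p))+.5-[215,180])*8).astype(np.int32))],True,(0,0,255),1)
cv2.imwrite("pics/tilt.png",im)
E
```

```text
(no output)
```

View pics/tilt.png

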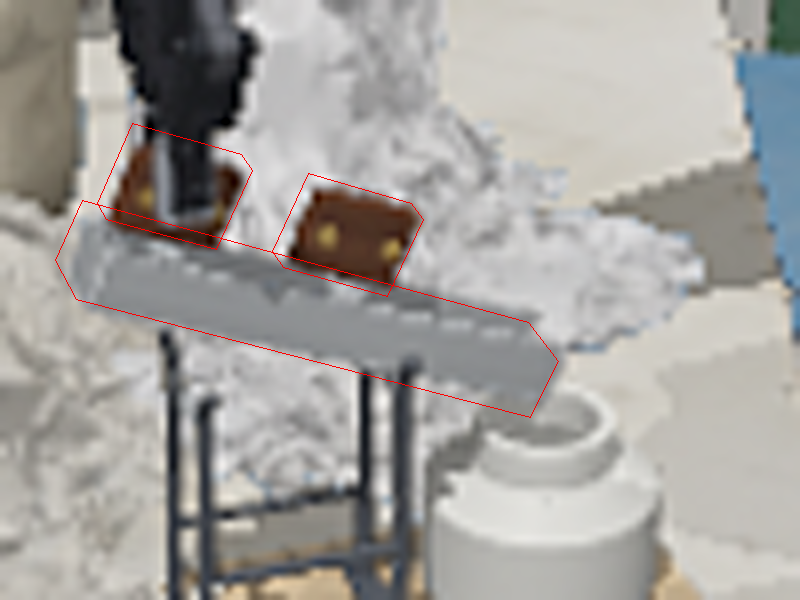

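```bash

python3 -m handwheel '[[[0,3,0,-2.1,0],[0,3,0,-2.1,0],[0,3.2,0,-2,0],[0,3.2,0,-1.8,0],[0,3.1,0,-1.8,0],[0,0,0,0,0],[0,0,0,0,0],[0,0,0,0,0]]]'
python3 go.py
python3 look.py pics/side6.png 30 33 35; python3 - <<'E'
import numpy as np,cv2
for n in(0,3,4,5,6):
    im=cv2.imread(f"pics/side{n}.png")[195:260,215:300].astype(int); b=(im[...,0]>im[...,2]+35)&(im[...,0]>im[...,1]+15)
    print(n,b.sum(),[(int(x)+215,int(y)+195) for y,x in np.argwhere(b)[:12]])
E
```

```text
time: 29.73
eef_pos: [0.552, 0.3251, 0.2192]
ee_rot: [3.139, 0.007, -2.705]
ft_force: [-0.1, 0.1, -4.2]
gripper_width: 0.0138
t 29.73 pos [552.  325.1 219.2] yaw -2.705 w 13.8 F [-0.1  0.1 -4.2] q [0.53 0.39 0.03 1.21 0.   0.09]
mid_handle 0.95 [261.7 207. ] pred 30.0 [260.2 207.5] 33.0 [261.3 207.3] 35.0 [262.  207.1] 
tail_handle 0.8 [242.7 199.9] pred 30.0 [239.6 199.5] 33.0 [241.3 198.2] 35.0 [242.6 197.3] 
spout 0.71 [284.5 231.3] pred 30.0 [278.8 229.8] 33.0 [278.4 230.6] 35.0 [278.1 231.2] 
pellets []
0 0 []
3 6 [(241, 222), (246, 222), (239, 223), (240, 223), (241, 223), (242, 223)]
4 0 []
5 0 []
6 0 []
```

```bash

python3 - <<'E'
from rig import manip
from h import *
f=manip.grab_frame("top"); cv2.imwrite("pics/top6.png",f["img"][:,:,::-1])
print([(round(e["score"],2),(np.array(e["point"])*W).round(1)) for e in manip.place_of(f,"pellet_0_center")])
print([(round(e["score"],2),(np.array(e["point"])*W).round(1)) for t in("jar_mouth","spout","tail_handle") for e in manip.place_of(f,t)[:1]])
im=f["img"][165:240,150:230].astype(int); b=(im[...,2]>im[...,0]+25)&(im[...,2]>im[...,1]+8)
print(b.sum(),[(int(x)+150,int(y)+165) for y,x in np.argwhere(b)])
E
```

```text
[]
[(0.65, array([189.7, 198. ])), (0.7, array([199.7, 218.1])), (0.77, array([179.6, 184. ]))]
0 []
```

```bash

python3 -m handwheel '[[[0,-3,0,1.7,0],[0,-6,0,3.6,0],[0,-6.5,0,4.5,0],[0,-9,0,7.1,0],[0,-8.3,0,7.9,0],[0,-7.6,0,8.6,0],[0,-3.4,0,4.6,0],[0,-3.4,0,4.6,0]]]'
python3 go.py
python3 -m handwheel '[[[0,-2.2,0,3.2,0],[0,-1.5,0,2.4,0],[0,-1.2,0,2,0],[0,0,0,0,0]]]'
python3 go.py; python3 look.py pics/side7.png 0 3 5
```

```text
time: 30.9
eef_pos: [0.5956, 0.3454, 0.1755]
ee_rot: [3.139, 0.006, -2.705]
ft_force: [-0.5, -2.2, -1.0]
gripper_width: 0.0139
t 30.9 pos [595.6 345.4 175.5] yaw -2.7051 w 13.9 F [-0.5 -2.2 -1. ] q [0.52 0.5  0.1  1.16 0.   0.09]
time: 31.23
eef_pos: [0.6, 0.3475, 0.1698]
ee_rot: [3.139, 0.008, -2.705]
ft_force: [-0.0, -2.9, 0.7]
gripper_width: 0.0136
t 31.23 pos [600.  347.5 169.8] yaw -2.7051 w 13.6 F [-0.  -2.9  0.7] q [0.52 0.51 0.1  1.16 0.   0.09]
0.0 [250.1 212.8] 3.0 [251.  212.1] 5.0 [251.7 211.6] 
tail_handle 0.75 [225.1 217.4] pred 0.0 [226.2 216.5] 3.0 [227.1 214.6] 5.0 [227.8 213.4] 
spout 0.9 [284.2 224.6] pred 0.0 [280.4 221.1] 3.0 [280.4 222. ] 5.0 [280.4 222.6] 
pellets [(0.68, array([252., 265.]))]
```

```bash

python3 -m handwheel '[[[0,-1,0,1,0],[0,-0.8,0,0.7,0],[0,0,0,0,0]]]'
python3 go.py; python3 look.py pics/side8.png 0 ; python3 - <<'E'
from h import *
import pickle
C=pickle.load(open("C.pkl","rb"))
p=onz(C["side"],(252,265),.017);print(p)
for n in(0,8):
    im=cv2.imread(f"pics/side{n}.png"); print(n,im[262:269,248:257,0].tolist()[3],im[262:269,248:257,2].tolist()[3])
    d=cv2.imread(f"pics/side{n}.png").astype(int); b=(d[...,0]>d[...,2]+25)&(d[...,0]>d[...,1]+8); b[:, :200]=0;b[:,310:]=0;b[:195]=0; print(b.sum(),np.argwhere(b)[:20,::-1].tolist())
a,b=[cv2.imread(f"pics/side{n}.png")[200:290,215:315] for n in(0,8)]
cv2.imwrite("pics/cmp.png",np.hstack([cv2.resize(v,(400,360),interpolation=cv2.INTER_CUBIC) for v in(a,b)]))
E
```

```text
time: 31.73
eef_pos: [0.6017, 0.3483, 0.1683]
ee_rot: [3.139, 0.008, -2.705]
ft_force: [-0.9, -3.0, 5.0]
gripper_width: 0.0134
t 31.73 pos [601.7 348.3 168.3] yaw -2.7051 w 13.4 F [-0.9 -3.   5. ] q [0.52 0.51 0.11 1.15 0.   0.09]
mid_handle 0.91 [251.7 212.6] pred 0.0 [250.1 212.8] 
tail_handle 0.64 [223.4 218.9] pred 0.0 [226.2 216.5] 
spout 0.86 [281.7 220.6] pred 0.0 [280.4 221.1] 
pellets [(0.72, array([281., 218.]))]
[0.51728697 0.35530576 0.017     ]
0 [158, 160, 156, 153, 142, 142, 141, 137, 137] [161, 185, 214, 207, 194, 193, 192, 186, 187]
9 [[309, 195], [309, 196], [309, 197], [309, 198], [309, 199], [288, 223], [289, 223], [254, 250], [249, 251]]
8 [158, 155, 139, 140, 140, 140, 139, 140, 141] [161, 175, 196, 193, 192, 191, 190, 190, 190]
9 [[309, 195], [309, 196], [309, 197], [309, 198], [309, 199], [300, 209], [300, 216], [288, 223], [289, 223]]
```

```bash

python3 -m handwheel '[[[20,0,0,0,0],[40,0,0,0,0],[40,0,0,0,0],[40,0,0,-5,0],[40,0,0,-15,0],[40,0,0,-25,0],[40,0,0,-35,0],[40,0,0,-35,0]]]' 
python3 go.py 420 -60 320 -2.7051
```

```text
time: 32.65
eef_pos: [0.6, 0.3473, 0.2831]
ee_rot: [3.139, 0.005, -2.705]
ft_force: [1.4, 0.3, -0.4]
gripper_width: 0.0403
t 32.65 pos [600.  347.3 283.1] yaw -2.7051 w 40.3 F [ 1.4  0.3 -0.4] q [0.52 0.49 0.32 1.4  0.   0.09]
tool shift [ 335.3 -293.   -36.9] turn deg 0.0
```

```bash

python3 -m handwheel '[[[40,12,-10,-10,0],[40,24,-21,-10,0],[40,24,-21,-10,0],[40,24,-21,-7,0],[40,24,-21,0,0],[40,24,-21,0,0],[40,24,-21,0,0],[40,24,-21,0,0]]]' >/dev/null
python3 -m handwheel '[[[40,24,-21,0,0],[40,24,-21,0,0],[40,24,-21,0,0],[40,24,-21,0,0],[40,24,-21,0,0],[40,24,-21,0,0],[40,12,-10,0,0],[40,0,0,0,0]]]'
python3 - <<'E'
from rig import manip
from h import *
import pickle
C=pickle.load(open("C.pkl","rb")); f=manip.grab_frame("top"); g=manip.grab_frame("side"); U=[q+[0,0,.128] for q in CH]
for n,v in(("top",f),("side",g)):
    cv2.imwrite(f"pics/{n}9.png",v["img"][:,:,::-1])
    for t in("pellet_0_center","spout","mid_handle","tail_handle","jar_mouth"):
        print(n,t,[(round(e["score"],2),(np.array(e["point"])*W).round(1)) for e in manip.place_of(v,t)[:5]])
    d=manip.masks_of(v,"chute")
    if d: print(n,"chute fit",d[0]["score"],fit([(C[n],d[0]["mask"])],U,[.529,.313,.435]))
def dr(v,c,x,y,w,h,s):
    im=cv2.resize(v["img"][y:y+h,x:x+w,::-1],None,fx=s,fy=s,interpolation=cv2.INTER_CUBIC); return im
A=dr(f,0,165,170,60,75,8);B=dr(g,0,215,205,100,75,4.0)
B=cv2.copyMakeBorder(B,0,600-B.shape[0],0,320-min(320,B.shape[1]),cv2.BORDER_CONSTANT)[:, :320] if B.shape[1]<=320 else cv2.copyMakeBorder(cv2.resize(B,(320,240)),0,360,0,0,cv2.BORDER_CONSTANT)
C0=dr({"img":cv2.imread("pics/top0.png")[:,:,::-1]},0,165,170,60,75,5)[:360,:300]
B[240:600,:300]=C0
cv2.imwrite("pics/fin.png",np.hstack([A,B]))
E
```

```text
time: 33.98
eef_pos: [0.4188, -0.0624, 0.3171]
ee_rot: [3.14, 0.007, -2.709]
ft_force: [-0.4, 0.4, -0.2]
gripper_width: 0.0403
top pellet_0_center [(0.55, array([159.5, 237.1]))]
top spout [(0.74, array([197.7, 220.2])), (0.68, array([186.1, 196.2]))]
top mid_handle [(0.91, array([188.4, 193.8]))]
top tail_handle [(0.89, array([179.1, 176.4]))]
top jar_mouth [(0.78, array([202.8, 224.8]))]
top chute fit 0.97 (array([0.53051765, 0.31516498, 0.45077776]), np.float64(58.02777862548828))
side pellet_0_center []
side spout [(0.63, array([283.5, 222.4])), (0.32, array([239.2, 191.5])), (0.22, array([280.6, 252.9]))]
side mid_handle [(0.89, array([252.1, 216.2])), (0.73, array([280.6, 252.8])), (0.65, array([239.9, 191.6]))]
side tail_handle [(0.72, array([227.8, 220.1])), (0.26, array([247.4, 261.7]))]
side jar_mouth [(0.81, array([283.7, 232.8]))]
side chute fit 0.71 (array([0.52626258, 0.30813352, 0.4591129 ]), np.float64(111.63888549804688))
```

View pics/fin.png

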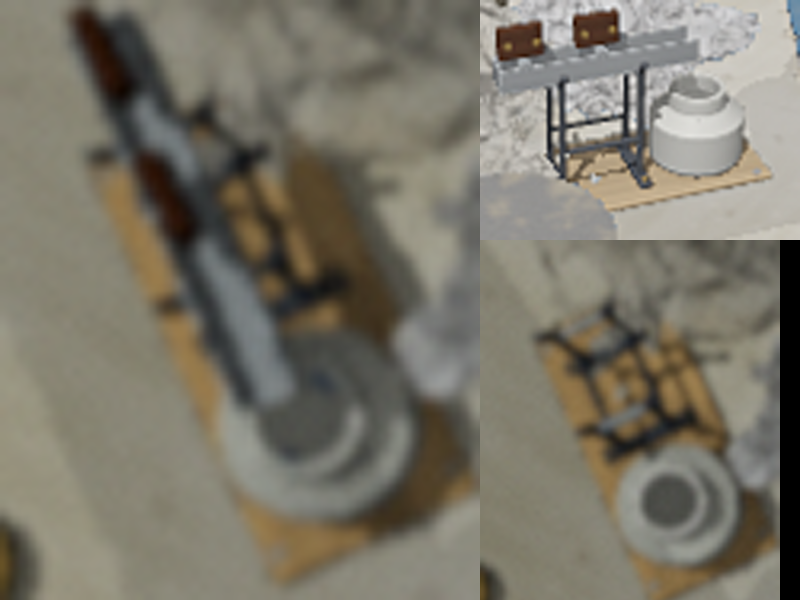

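```bash
python3 - <<'E'
from rig import manip
from h import *
for n in("top","side"):
    f=manip.grab_frame(n)["img"].astype(int); o=cv2.imread(f"pics/{n}0.png")[:,:,::-1].astype(int)
    bl=lambda d:d[...,2]-(d[...,0]+d[...,1])/2
    m=(bl(f)-bl(o)>9); m[:150]=0; m[270:]&=(n=="side")
    k,l,s,c=cv2.connectedComponentsWithStats(m.astype(np.uint8))
    print(n,[(s[i,4],c[i].round(0).tolist(),round(float(bl(f)[l==i].max()),0)) for i in range(1,k) if s[i,4]>=2 and c[i][0]<300])
print(manip.get_state()["time"])
E
```

```text
top [(np.int32(149), [182.0, 183.0], 7.0), (np.int32(132), [207.0, 200.0], -12.0), (np.int32(232), [191.0, 206.0], 6.0), (np.int32(5), [205.0, 217.0], 9.0), (np.int32(2), [274.0, 247.0], -13.0), (np.int32(46), [88.0, 268.0], 38.0)]
side [(np.int32(36), [245.0, 174.0], -4.0), (np.int32(3), [261.0, 176.0], -6.0), (np.int32(122), [225.0, 228.0], 7.0), (np.int32(4), [235.0, 226.0], 4.0), (np.int32(2), [262.0, 247.0], -2.0), (np.int32(5), [249.0, 250.0], 2.0), (np.int32(8), [255.0, 249.0], 6.0), (np.int32(4), [267.0, 249.0], -8.0), (np.int32(4), [238.0, 252.0], -16.0), (np.int32(18), [253.0, 252.0], -18.0), (np.int32(7), [244.0, 254.0], -13.0)]
34.7833
```

```bash
python3 -c "
from rig import manip;print(manip.finish_job())"
```

```text
the job is handed in; nothing more can be done
None
```

I carried the chute by its middle handle to the stand, set it level on both crossbars and let go. Then I took it by the tail handle and tilted it spout-down to about 33°. After that I lowered it back to the same place, let go and moved the arm clear. The job was handed in at about 35 s of the 61 s allowed.

**Last checks that passed:**
- In the last pictures the chute sits between the posts on both bars, with the spout over the jar mouth. The top-view fit puts it about 4 mm from my stand estimate.
- No blue shows in the chute, and none shows on the stand base or on the table around the stand.
- The jar's mouth shows where it was before.
- The lateral and vertical forces I read stayed within about 6 N throughout.

**Checks that failed or disagreed:**
- **Pellet count not confirmed:** only two faint blue marks show inside the jar, so I could not count all four pellets there. That they all went in rests on the chute and its surroundings showing no blue.
- **False pellet reports:** the trained network reported pellets on the stand base, at the spout and at the tape roll. Colour checks found no blue at the first two. I did not check the tape one by colour.
- **Chute position:** the side-view fit differs from the top-view fit by about 8 mm, mostly along the side camera's line of sight, where it is weak.
- **Bystanders:** I did not measure the bystanders again after the moves.

**One mistake on the way:** early on I turned the wrist the wrong way into its limit. This tilted the tool by about 20° and cost about 10 s. I reversed it before touching anything.

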